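# Sort the spice jars off the lime box and hold its lid open

## Robot

A 6-joint arm with a two-finger parallel gripper is mounted at the origin on a cart in front of the work surface, level with it; the furniture and walls round the work are solid. World frame = base frame: x ahead of the robot, y to its left, z up, the work surface at z = 0. Lengths are in m, angles in rad, forces in N, time in s.
With the tool pointing down it reaches from about 0.35 to 0.875 m from the base axis. Payload 4.2 kg.
Tool frame: the origin (TCP) lies midway between the tips of the shut fingers; the grasp point (between the pads) lies ctrl.grasp_offset behind it (ctrl.grasp_offset is the distance from the TCP to the grasp point, in m); z points along the fingers, y is the line along which they close (so a half turn about z gives the same grasp; the last joint's range is limited). The gripper opens to 85 mm and grips with 20 to 120 N. Pads are 22 mm wide; open, the fingers measure 114 mm over their backs; the gripper's body (76 mm by 85 mm) begins 54 mm behind the grasp point. The pads swing forward as they close: fully open they stand 13 mm farther back than shut.
Start: joints at [-1.02, 0.385, 0.008, 0, -1.194, -0.259], TCP at [0.18, -0.599, 0.231] pointing down, gripper open.
Joint ranges: [-3.14, 3.14], [-1.21, 2.06], [-1.07, 1.41], [-3.16, 2.05], [-2.99, -0.16], [-3.1, 3.1]. Speed limits (rad/s): [2.79, 2.79, 3.14, 3.14, 3.14, 3.14].

## Interface

Orientations are given as a unit quaternion [x, y, z, w].
In Python, from workcell import sensors, eyes, workorder, ctrl gives the robot as it stands.
- The arm moves only by the tool play_rows, never from a script. Its argument "rows" is one flat list of numbers, 7 for each row, row after row: the opening, from 0 (shut) to 1 (fully open), then the shift along the world's x, y, z in mm, then the turn, a rotation vector about the world's x, y, z in degrees. A call has 1 to 20 rows; each row shifts and turns the commanded pose from where the row before left it; what a row does not reach is not made up. A row lasts 1/12 s, in which the tool goes at most 41.7 mm and 7.16 degrees, less where a joint would pass 70% of its speed; a pose out of reach is approached as far as the arm can. A call with a gripper value outside its range is refused whole. The fingers move at their own pace and stop on an object; "squeeze" is the grip in N (left out, the last holds). Time passes only in rows, so rows that do not move let the fingers close. It gives the time, the measured TCP pose, the force, the opening and the grip force at its end, in the units of the state.
- sensors.observe(): the state, without advancing time (a new reading comes with each control period).
- eyes.camera(name): name is "scene" or "top"; returns the picture (384x512x3 uint8, red, green, blue); there is no depth.
- eyes.camera_params(name): a dict with "mtx" (3x3 intrinsics, pixels), "xyz" and "orientation" of the camera in the world. Camera axes: x right, y up, looking along -z (the intrinsics and any distortion apply to the point x, -y, -z); pixel columns grow to the right and rows downward; lengths in m; the calibration is good to about 2 mm. A picture is of the moment at which its call begins. camera_params takes no time and is no camera call.
- workorder.close_job(): hands the job in; it is judged then, once.
The state is a dict: "clock": time; "q": joint angles; "qd": joint speeds; "joint_torque": joint torques, N m; "ee_pos": TCP position; "tool_rot": TCP orientation; "ft_force": force on the tool from outside, world axes, zero at the start; "moment": the same for the moment, N m; "grip_width": finger opening in m; "grip_force": force on a finger pad.
Only numpy, scipy, OpenCV 4.12 (cv2) and the standard library are available. Lean on these libraries where they do the work, as an engineer would, in place of code of your own. Each camera call takes 0.05 s, during which the arm holds its last target. There are 200 camera calls.

## Task

Two spice jars, a short one and a tall one, stand on the lid of the wooden lime box. Stand each upright in the row of its own height: the dark tray that already holds a jar like it, in the empty place. Only then lift the box's lid (it has a bar handle in front) and hold it open at about 60 degrees so that I can take out the limes: the lid falls shut by itself, so finish still holding it there, and leave the other things on the worktop alone.

Things in the scene. Friction and masses are not known exactly. Their poses are not given: they have to be found in the camera images.
- lime_box: light wooden lime box, fixed to the worktop: 180 mm deep (its x), 260 mm wide (its y), 80 mm high without the lid; origin: centre of its underside, its -x side faces the robot
- lid (a joint): opening angle of the lime box's lid, rad: 0 shut, 1.047 = 60 degrees, at most 1.5. Brown wooden board 186 x 264 x 10 mm, 0.3 kg, its top 90 mm above the worktop when shut, hinged on the box's far rim (axis along the box's y). Weight and a weak spring shut it from every angle; 1 to 3 N at the handle hold it
- lid_hinge (a point): middle of the lid's hinge line: 90 mm behind the box's centre, 80 mm above the worktop; axes turn with the lid: y along the hinge, -x towards the handle
- lid_handle (a point): middle of the lid's handle: round dark steel bar 12 mm thick, along y, 90 mm long, 39 mm in front of the lid's edge on two arms (gap to the lid 33 mm); pinched from above it turns between the fingers. 224 mm from the hinge line (-x of lid_hinge), 5 mm above the lid's underside, 85 mm above the worktop when shut; axes as lid_hinge's
- short_jar: the loose short spice jar: upright cylinder 42 mm in diameter, 55 mm high, with a dark metal cap and a paper label, about 0.12 kg; origin: centre of its underside, z up. It starts upright on the closed lid of the lime box
- tall_jar: the loose tall spice jar: upright cylinder 42 mm in diameter, 90 mm high, with a dark metal cap and a paper label, about 0.12 kg; origin: centre of its underside, z up. It starts upright on the closed lid of the lime box
- short_tray: dark wooden tray for the short jars, fixed to the worktop: 125 mm (its x) by 62 mm (its y), 18 mm high, walls 5 mm, inner floor 5 mm above the worktop; origin: centre of its underside. A fixed short jar (55 mm high, 42 mm diameter) already stands in its far half, centred at x = +34 mm; the near half is empty. Which tray is on the left changes
- tall_tray: dark wooden tray for the tall jars, fixed to the worktop: 125 mm (its x) by 62 mm (its y), 18 mm high, walls 5 mm, inner floor 5 mm above the worktop; origin: centre of its underside. A fixed tall jar (90 mm high, 42 mm diameter) already stands in its far half, centred at x = +34 mm; the near half is empty. Which tray is on the left changes
- short_place (a point): middle of the empty place in the short tray, at the inner floor (tray frame x = -26 mm, y = 0, 5 mm above the worktop); axes as the tray's
- tall_place (a point): middle of the empty place in the tall tray, at the inner floor (tray frame x = -26 mm, y = 0, 5 mm above the worktop); axes as the tray's
- white_bowl: small white bowl, 127 mm wide, 62 mm high; origin: centre of its underside; bystander, stays where it is
- ribbed_cup: ribbed off-white cup, 78 mm wide, 70 mm high; origin: centre of its underside; bystander, stays where it is
- mug: white mug with a handle, 78 x 110 mm, 97 mm high; origin: centre of its underside; bystander, stays where it is
- timer: round off-white kitchen timer, 65 mm wide, 58 mm high; origin: centre of its underside; bystander, stays where it is

How it is judged:
On the way, in this order (a step that is already met when the one before it is completed fails the run):
1. both jars stand released and upright, each in the tray of its own height, with the lid still shut (x of short_jar in the frame of short_tray between -0.045 and 0 m and y of short_jar in the frame of short_tray between -0.01 and 0.01 m and z of short_jar in the frame of short_tray between -0.002 and 0.011 m and angle between each of short_jar, tall_jar's own z axis and vertical below 0.15 rad and contact force between the fingers and short_jar below 0.05 N and x of tall_jar in the frame of tall_tray between -0.045 and 0 m and y of tall_jar in the frame of tall_tray between -0.01 and 0.01 m and z of tall_jar in the frame of tall_tray between -0.002 and 0.011 m and contact force between the fingers and tall_jar below 0.05 N and value of joint lid below 0.1 rad), for 0.2 s.
2. the lid is held by the gripper at 60 degrees, give or take 6 (value of joint lid between 0.942 and 1.152 rad and contact force between the fingers and lid above 0.3 N), for 0.5 s.
At the end, for the whole second after the job is handed in: each jar stands upright (0.15 rad) and released on the floor (6 mm) of the empty half of its own tray, centred across it within 10 mm; the lid is still, between 54 and 66 degrees, carried by the fingers (over 0.3 N) and nothing else (all of step 2 and x of short_jar in the frame of short_tray between -0.045 and 0 m and y of short_jar in the frame of short_tray between -0.01 and 0.01 m and z of short_jar in the frame of short_tray between -0.002 and 0.011 m and angle between each of short_jar, tall_jar's own z axis and vertical below 0.15 rad and contact force between the fingers and short_jar below 0.05 N and x of tall_jar in the frame of tall_tray between -0.045 and 0 m and y of tall_jar in the frame of tall_tray between -0.01 and 0.01 m and z of tall_jar in the frame of tall_tray between -0.002 and 0.011 m and contact force between the fingers and tall_jar below 0.05 N and velocity of joint lid between -0.1 and 0.1 rad/s and contact force between each of short_jar, tall_jar and lid below 0.05 N); the arm keeps its last pose, push and grip.
It fails at once if the lid is lifted (above 0.15 rad) while a jar touches it (value of joint lid above 0.15 rad and contact force between any of short_jar, tall_jar and lid above 0.05 N).
It fails at once if a jar is tipped by more than 50 degrees (angle between any of short_jar, tall_jar's own z axis and vertical above 0.87 rad).
It fails at once if a bystander is moved by more than 20 mm (distance of any of white_bowl, ribbed_cup, mug, timer from where it was at the start of the episode above 0.02 m).
It also fails if it takes over 72 s, if anything falls off the work surface, if the arm or the gripper's body presses on something with over 40 N, if the wrist force passes 120 N, or if a joint passes its speed limit or range.

## Working session

There is one attempt and no reset: what is moved stays moved. The work goes in short steps, Python scripts to look and compute and a tool call to move; the robot and the scene stay as the last step left them, time stands still between calls to the robot, and variables do not carry over. Pictures are saved under pics/ and viewed, at most 10 in all, crops included, and the job is handed in when it is done.

Besides the shell and the picture viewer there is one more tool, called by a JSON object that holds its "api" and its "payload". play_rows: Moves the arm, as the interface text tells. Its arguments: {"type":"object","properties":{"rows":{"type":"array","items":{"type":"number"}},"squeeze":{"type":"number"}},"required":["rows"]}

```bash
mkdir -p pics; cat > h.py <<'E'
import numpy as np, cv2
from scipy.spatial.transform import Rotation as R
from workcell import sensors, eyes, workorder, ctrl
def ray(P,u,v):
    K=np.array(P["mtx"]); d=np.linalg.solve(K,[u,v,1.]); d=R.from_quat(P["orientation"]).apply([d[0],-d[1],-d[2]])
    return np.array(P["xyz"]),d
def onz(P,u,v,z):
    o,d=ray(P,u,v); return o+d*(z-o[2])/d[2]
def proj(P,X):
    c=R.from_quat(P["orientation"]).inv().apply(np.array(X)-P["xyz"]); p=np.array(P["mtx"])@[c[0],-c[1],-c[2]]; return p[:2]/p[2]
E
python3 - <<'E'
from h import *
for n in("scene","top"):
    cv2.imwrite(f"pics/{n}0.png",cv2.resize(eyes.camera(n)[:,:,::-1],(800,600),interpolation=cv2.INTER_CUBIC))
    P=eyes.camera_params(n);print(n,P)
print(ctrl.grasp_offset,sensors.observe())
E
```

```text
scene {'mtx': array([[348.95867279,   0.        , 261.18004391],
       [  0.        , 348.95867279, 190.1179754 ],
       [  0.        ,   0.        ,   1.        ]]), 'xyz': array([-0.17973569,  0.60308653,  0.91049847]), 'orientation': array([-0.16257419,  0.38824157,  0.83537011, -0.35354616])}
top {'mtx': array([[400.3126229 ,   0.        , 258.59142741],
       [  0.        , 400.3126229 , 192.86275085],
       [  0.        ,   0.        ,   1.        ]]), 'xyz': array([ 0.32191534, -0.09975242,  1.19099521]), 'orientation': array([ 0.07688744, -0.06064717, -0.69620866,  0.7111285 ])}
0.0187 {'clock': 0.1, 'q': array([-1.02040324e+00,  3.85489965e-01,  6.80059271e-03, -4.17851664e-04,
       -1.19400489e+00, -2.58593498e-01]), 'qd': array([-9.06868037e-04, -7.86681480e-04,  2.62752774e-03,  1.29736886e-03,
        3.02058357e-05, -1.05610925e-03]), 'joint_torque': array([-1.01490747e-03, -3.93318057e+01,  1.88929957e+01,  4.19794679e+00,
       -2.52648766e-03,  5.82777389e-06]), 'ee_pos': array([ 0.17966522, -0.5980938 ,  0.23034221]), 'tool_rot': array([-1.45306416e-01,  9.89386227e-01,  9.48813191e-04, -1.94943167e-04]), 'ft_force': array([0.35455117, 0.43790668, 0.7640769 ]), 'moment': array([ 0.01917946, -0.04495905, -0.05151845]), 'grip_force': 0.0, 'grip_width': 0.08548512678816277}
```

View pics/top0.png

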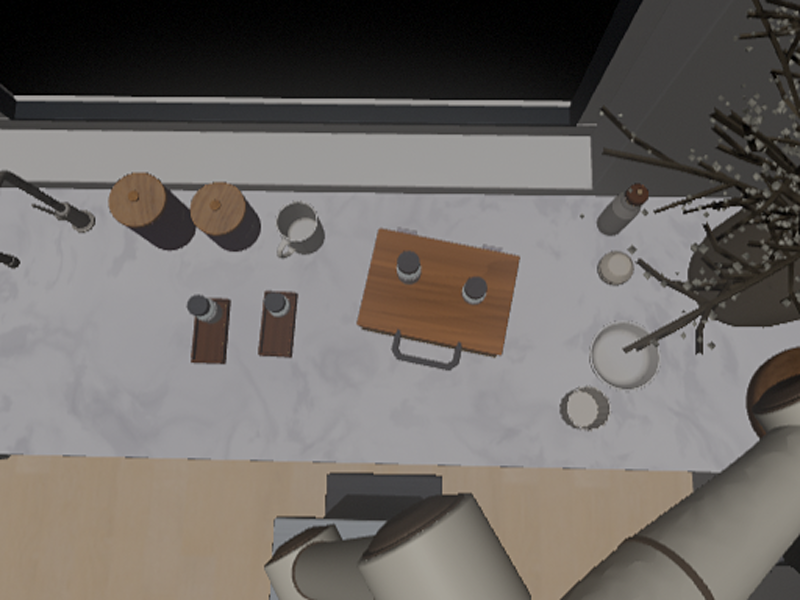

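View pics/scene0.png

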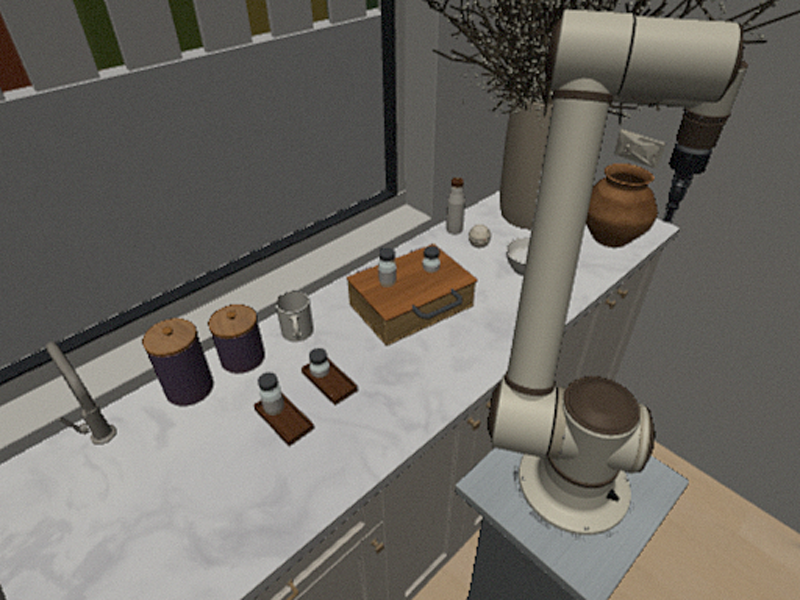

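The top view shows the lid with corners at about (378,228), (520,257), (500,355) and (358,325). The tall jar's cap is at (408,260) and the short jar's at (475,287). The handle bar runs from (396,358) to (460,366). The tall tray is on the left at (210,330) and the short tray is at (278,323). The scene view agrees: the tall fixed jar is in the left tray.

```bash
python3 - <<'E'
from h import *
s=800/512
I=eyes.camera("top");P=eyes.camera_params("top");H=cv2.cvtColor(I,cv2.COLOR_RGB2HSV)
brown=((H[...,1]>80)&((H[...,0]<18)|(H[...,0]>170))).astype(np.uint8)
def blob(m,box):
    x0,y0,x1,y1=[int(b/s) for b in box]; w=np.zeros_like(m); w[y0:y1,x0:x1]=m[y0:y1,x0:x1]
    w=cv2.morphologyEx(w,cv2.MORPH_OPEN,np.ones((2,2)))
    c=max(cv2.findContours(w,0,cv2.CHAIN_APPROX_NONE)[0],key=cv2.contourArea);return c
def show(n,c,z):
    r=cv2.minAreaRect(cv2.convexHull(c)); b=cv2.boxPoints(r)
    W=np.array([onz(P,u,v,z) for u,v in b]); e=np.diff(np.vstack([W,W[:1]]),axis=0)
    print(n,"px",np.round(b*s).tolist(),"\n  W",W[:,:2].round(4).tolist(),"len",np.linalg.norm(e,axis=1).round(4),"ctr",W.mean(0).round(4),"ang",np.degrees(np.arctan2(e[:,1],e[:,0])).round(1))
show("lid",blob(brown,(340,215,540,370)),.09)
show("tallT",blob(brown,(170,270,245,380)),.018)
show("shortT",blob(brown,(245,270,315,380)),.018)
dark=((H[...,2]<85)&(H[...,1]<70)).astype(np.uint8)
for n,box,z in(("tall",(390,245,425,285),.18),("short",(455,270,495,305),.145),("ftall",(180,285,225,325),.095),("fshort",(255,283,292,320),.06)):
    c=blob(dark,box);(u,v),r=cv2.minEnclosingCircle(c);W=onz(P,u,v,z);m=cv2.boundingRect(c)
    print(n,u*s,v*s,"bbox",np.array(m)*s,"W",W.round(4),"diam",2*r*abs(P["xyz"][2]-z)/P["mtx"][0,0])
c=blob(dark,(385,325,470,375));show("handle",c,.085)
V=I.copy()[110:270,90:360]
cv2.imwrite("pics/topcrop.png",cv2.resize(V[:,:,::-1],None,fx=2.95,fy=2.95,interpolation=cv2.INTER_CUBIC))
E
```

```text
lid px [[357.0, 330.0], [377.0, 229.0], [522.0, 258.0], [502.0, 358.0]] 
  W [[0.4861, 0.0105], [0.6743, -0.0196], [0.624, -0.2836], [0.4399, -0.2458]] len [0.1906 0.2687 0.1879 0.2604] ctr [ 0.5561 -0.1346  0.09  ] ang [  -9.1 -100.8  168.4   79.8]
tallT px [[194.0, 362.0], [198.0, 310.0], [227.0, 313.0], [223.0, 365.0]] 
  W [[0.4278, 0.3248], [0.5284, 0.3253], [0.5247, 0.2682], [0.4244, 0.2687]] len [0.1006 0.0572 0.1003 0.0563] ctr [0.4763 0.2968 0.018 ] ang [  0.3 -93.7 179.8  86.5]
shortT px [[263.0, 351.0], [268.0, 315.0], [293.0, 318.0], [289.0, 355.0]] 
  W [[0.4514, 0.194], [0.5209, 0.19], [0.5157, 0.1409], [0.4464, 0.1454]] len [0.0696 0.0494 0.0694 0.0488] ctr [0.4836 0.1676 0.018 ] ang [ -3.3 -96.  176.2  84.1]
tall 409.45582389831543 263.65840435028076 bbox [398.4375 253.125   23.4375  23.4375] W [ 0.5854 -0.0816  0.18  ] diam 0.03737784190604555
short 476.3754367828369 288.7874126434326 bbox [465.625  278.125   23.4375  21.875 ] W [ 0.5523 -0.1962  0.145 ] diam 0.03771159763966587
ftall 199.88839626312256 307.03125 bbox [189.0625 296.875   23.4375  20.3125] W [0.5205 0.2945 0.095 ] diam 0.03881820332324576
fshort 275.0 304.6875 bbox [265.625 293.75   21.875  21.875] W [0.534  0.1675 0.06  ] diam 0.047947153804397305
handle px [[391.0, 358.0], [397.0, 331.0], [463.0, 346.0], [457.0, 373.0]] 
  W [[0.4369, -0.0512], [0.4863, -0.0612], [0.4614, -0.1789], [0.4125, -0.168]] len [0.0504 0.1204 0.0501 0.1194] ctr [ 0.4493 -0.1148  0.085 ] ang [ -11.4 -101.9  167.4   78.2]
```

View pics/topcrop.png

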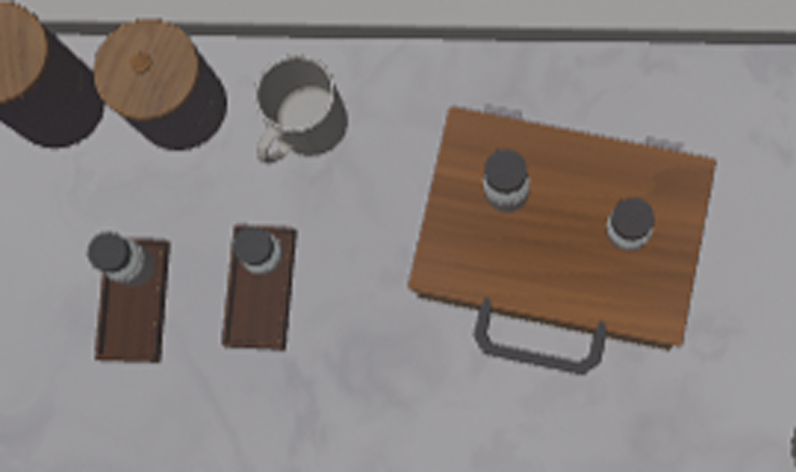

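The crop shows the tray corners clearly. Short tray: (234,226), (297,230), (285,350), (223,347). Tall tray near corners: (96,360), (160,361); far right corner: (169,240). The cap centres are at about (505,171) for the tall jar and (632,218) for the short one.

```bash
python3 - <<'E'
from h import *
P=eyes.camera_params("top");S=eyes.camera_params("scene")
def c(n,pts,z):
    W=np.array([onz(P,90+u/2.95,110+v/2.95,z)[:2] for u,v in pts]);e=np.diff(np.vstack([W,W[:1]]),axis=0)
    print(n,W.round(4).tolist(),"len",np.linalg.norm(e,axis=1).round(4),"ang",np.degrees(np.arctan2(e[:,1],e[:,0])).round(1),"ctr",W.mean(0).round(4))
c("lid",[(450,106),(716,158),(682,342),(410,288)],.09)
c("short",[(234,226),(297,230),(285,350),(223,347)],.018)
c("tall",[(104,239),(169,240),(160,361),(96,360)],.018)
c("handle",[(482,348),(592,370)],.09)
I=eyes.camera("scene");H=cv2.cvtColor(I,cv2.COLOR_RGB2HSV);s=800/512
T=cv2.cvtColor(eyes.camera("top"),cv2.COLOR_RGB2HSV)
def cap(H,box,up=0):
    x0,y0,x1,y1=[int(b/s) for b in box];m=((H[...,2]<90)&(H[...,1]<70))[y0:y1,x0:x1].astype(np.uint8)
    q=max(cv2.findContours(m,0,2)[0],key=cv2.contourArea);x,y,w,h=cv2.boundingRect(q);M=cv2.moments(q);return np.array([x0+M['m10']/M['m00'],y0+M['m01']/M['m00']]),(w,h)
for n,bs,bt in(("tall",(375,245,400,270),(390,245,425,285)),("short",(420,245,445,265),(455,270,495,305)),("ftall",(255,370,283,390),(180,285,225,325)),("fshort",(305,345,332,365),(255,283,292,320))):
    a,w=cap(H,bs);b,w2=cap(T,bt);o1,d1=ray(S,*a);o2,d2=ray(P,*b)
    t=np.linalg.lstsq(np.c_[d1,-d2],o2-o1,rcond=None)[0];A=o1+d1*t[0];B=o2+d2*t[1]
    print(n,a*s,w,b*s,w2,((A+B)/2).round(4),"gap",np.linalg.norm(A-B).round(4))
E
```

```text
lid [[0.6754, -0.0225], [0.6276, -0.2799], [0.4495, -0.2461], [0.4954, 0.0098]] len [0.2618 0.1812 0.26   0.1829] ang [-100.5  169.3   79.8  -10.2] ctr [ 0.562  -0.1347]
short [[0.5672, 0.1993], [0.5642, 0.1345], [0.4416, 0.1397], [0.4433, 0.2021]] len [0.0648 0.1227 0.0625 0.1239] ang [-92.6 177.6  88.4  -1.3] ctr [0.5041 0.1689]
tall [[0.5511, 0.3317], [0.5513, 0.2649], [0.428, 0.2644], [0.4276, 0.3289]] len [0.0668 0.1234 0.0645 0.1235] ang [ -89.8 -179.8   90.3    1.3] ctr [0.4895 0.2975]
handle [[0.44, -0.0597], [0.4217, -0.1625]] len [0.1044 0.1044] ang [-100.1   79.9] ctr [ 0.4308 -0.1111]
tall [385.44393543 251.45615183] (15, 11) [407.78645833 262.15104167] (15, 15) [ 0.5895 -0.0776  0.1797] gap 0.0036
short [431.04619565 252.13994565] (9, 8) [474.86476608 287.12902047] (15, 15) [ 0.5569 -0.1943  0.1372] gap 0.0
ftall [267.31411142 380.70326888] (13, 10) [198.18509615 305.26442308] (15, 19) [0.5256 0.3011 0.0873] gap 0.0014
fshort [317.40056818 355.86783009] (12, 10) [273.41739766 301.77083333] (15, 17) [0.5406 0.1724 0.0532] gap 0.0003
```

{"api": "play_rows", "payload": {"rows": [1,13,33,3,0,0,-1.9,1,13,33,3,0,0,-1.9,1,13,33,3,0,0,-1.9,1,13,33,3,0,0,-1.9,1,13,33,3,0,0,-1.9,1,13,33,3,0,0,-1.9,1,13,33,3,0,0,-1.9,1,13,33,3,0,0,-1.9,1,13,33,3,0,0,-1.9,1,29,22,0,0,0,0,1,29,22,0,0,0,0,1,29,22,0,0,0,0,1,29,22,0,0,0,0,1,29,22,0,0,0,0,1,29,22,0,0,0,0,1,29,22,0,0,0,0,1,29,22,0,0,0,0,1,29,22,0,0,0,0,1,29,22,0,0,0,0], "squeeze": 30}}

```text
clock: 1.83
ee_pos: [0.5879, -0.0802, 0.2582]
tool_rot: [0.003, 1.0, 0.0, -0.0]
ft_force: [0.1, 0.7, -0.6]
grip_width: 0.0852
grip_force: 0.0
```

{"api": "play_rows", "payload": {"rows": [1,-1,1,-22,0,0,0,1,0,0,-22,0,0,0,1,0,0,-22,0,0,0,1,0,0,-22,0,0,0,1,0,0,-22,0,0,0,1,0,0,-20,0,0,0,1,0,0,0,0,0,0,0.3,0,0,0,0,0,0,0.3,0,0,0,0,0,0,0.3,0,0,0,0,0,0,0.3,0,0,0,0,0,0,0.3,0,0,0,0,0,0,0.3,0,0,0,0,0,0,0.3,0,0,0,0,0,0]}}

```text
clock: 3.0
ee_pos: [0.587, -0.0804, 0.1302]
tool_rot: [0.003, 1.0, -0.0, 0.002]
ft_force: [-1.2, 0.6, 6.8]
grip_width: 0.0406
grip_force: 30.4
```

```bash
python3 - <<'E'
from h import *
for n,b in(("scene",(200,110,330,260)),("top",(200,120,360,250))):
    I=eyes.camera(n)[b[1]:b[3],b[0]:b[2],::-1]; cv2.imwrite(f"pics/{n}1.png",cv2.resize(I,None,fx=3,fy=3))
a=cv2.imread("pics/scene1.png");t=cv2.imread("pics/top1.png");h=450
cv2.imwrite("pics/g1.png",np.hstack([a[:390,:390],t[:390,:400]]))
E
```

```text
(no output)
```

View pics/g1.png

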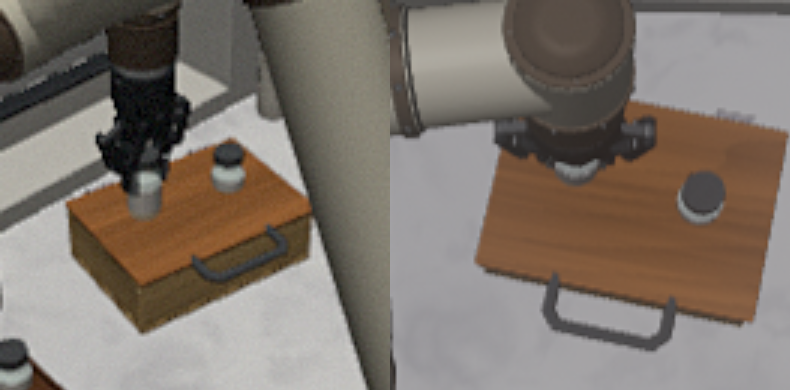

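The tall jar is held between the pads below its cap, and the short jar is untouched at (700,195) in the right crop. I'll lift it and carry it over the tall tray.

{"api": "play_rows", "payload": {"rows": [0.3,0,0,12,0,0,0,0.3,0,0,30,0,0,0,0.3,0,0,30,0,0,0,0.3,0,0,30,0,0,0,0.3,0,0,10,0,0,0,0.3,-10,31,0,0,0,0,0.3,-10,31,0,0,0,0,0.3,-10,31,0,0,0,0,0.3,-10,31,0,0,0,0,0.3,-10,31,0,0,0,0,0.3,-10,31,0,0,0,0,0.3,-10,31,0,0,0,0,0.3,-10,31,0,0,0,0,0.3,-10,31,0,0,0,0,0.3,-10,31,0,0,0,0,0.3,-10,31,0,0,0,0,0.3,-10,31,0,0,0,0,0.3,-3,6,0,0,0,0,0.3,0,0,0,0,0,0]}}

```text
clock: 4.68
ee_pos: [0.4615, 0.2989, 0.239]
tool_rot: [0.002, 1.0, -0.001, -0.001]
ft_force: [0.9, -0.3, -1.2]
grip_width: 0.0407
grip_force: 30.9
```

```bash
python3 - <<'E'
from h import *
o=[]
for n,b in(("scene",(130,150,260,300)),("top",(80,110,215,260))):
    I=eyes.camera(n)[b[1]:b[3],b[0]:b[2],::-1]; o.append(cv2.resize(I[:150,:130],None,fx=3,fy=3))
cv2.imwrite("pics/g2.png",np.hstack(o))
E
```

```text
(no output)
```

View pics/g2.png

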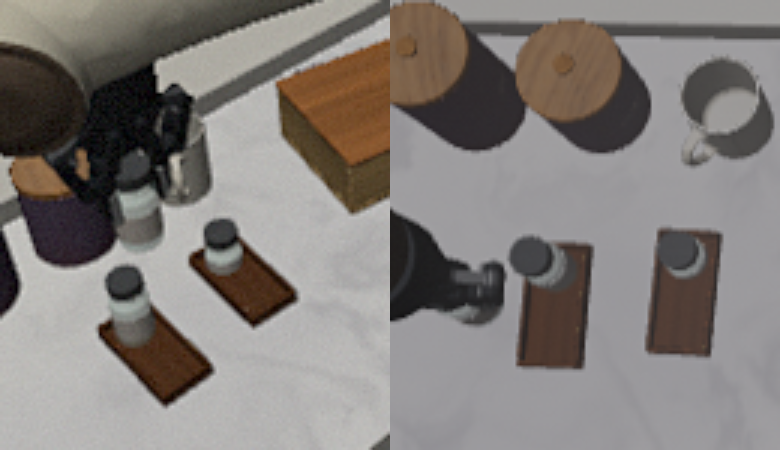

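The tall jar hangs upright in the fingers at about (140,210) in the left crop, and the tray's near half is empty. I'll lower it and feel for contact.

{"api": "play_rows", "payload": {"rows": [0.3,1,0,-35,0,0,0,0.3,0,0,-35,0,0,0,0.3,0,0,-35,0,0,0,0.3,0,0,-30,0,0,0,0.3,0,0,-25,0,0,0,0.3,0,0,-15,0,0,0,0.3,0,0,-8,0,0,0,0.3,0,0,-4,0,0,0,0.3,0,0,0,0,0,0]}}

```text
clock: 5.53
ee_pos: [0.4642, 0.2966, 0.0531]
tool_rot: [0.004, 1.0, -0.0, -0.0]
ft_force: [0.4, 0.5, -1.7]
grip_width: 0.0408
grip_force: 30.9
```

{"api": "play_rows", "payload": {"rows": [0.3,0,0,-2,0,0,0,0.3,0,0,-2,0,0,0,0.3,0,0,-1,0,0,0,0.3,0,0,0,0,0,0]}}

```text
clock: 5.87
ee_pos: [0.4639, 0.2976, 0.0488]
tool_rot: [0.003, 1.0, 0.0, 0.0]
ft_force: [-0.1, -0.2, -0.7]
grip_width: 0.0407
grip_force: 30.9
```

{"api": "play_rows", "payload": {"rows": [0.3,0,0,-2,0,0,0,0.3,0,0,-1,0,0,0,0.3,0,0,0,0,0,0]}}

```text
clock: 6.12
ee_pos: [0.4639, 0.2976, 0.0454]
tool_rot: [0.003, 1.0, 0.0, 0.0]
ft_force: [-0.1, -0.6, -0.8]
grip_width: 0.0411
grip_force: 30.9
```

{"api": "play_rows", "payload": {"rows": [0.3,0,0,-1,0,0,0,0.3,0,0,-1,0,0,0,0.3,0,0,0,0,0,0]}}

```text
clock: 6.37
ee_pos: [0.4643, 0.2977, 0.0452]
tool_rot: [0.003, 1.0, 0.0, 0.001]
ft_force: [-2.9, -1.0, 10.7]
grip_width: 0.0408
grip_force: 31.6
```

{"api": "play_rows", "payload": {"rows": [0.6,0,0,1,0,0,0,1,0,0,0,0,0,0,1,0,0,0,0,0,0,1,0,0,0,0,0,0,1,0,0,0,0,0,0,1,0,0,15,0,0,0,1,0,0,35,0,0,0,1,0,0,35,0,0,0,1,0,0,35,0,0,0,1,0,0,35,0,0,0,1,0,0,35,0,0,0]}}

```text
clock: 7.28
ee_pos: [0.4635, 0.2971, 0.2359]
tool_rot: [0.003, 1.0, -0.0, -0.0]
ft_force: [0.6, 1.1, -0.5]
grip_width: 0.0853
grip_force: 0.0
```

{"api": "play_rows", "payload": {"rows": [1,7,-35,0,0,0,0,1,7,-35,0,0,0,0,1,7,-35,0,0,0,0,1,7,-35,0,0,0,0,1,7,-35,0,0,0,0,1,7,-35,0,0,0,0,1,7,-35,0,0,0,0,1,7,-35,0,0,0,0,1,7,-35,0,0,0,0,1,7,-35,0,0,0,0,1,7,-35,0,0,0,0,1,7,-35,0,0,0,0,1,7,-35,0,0,0,0,1,0,-37,0,0,0,0,1,0,0,0,0,0,0]}}

```text
clock: 8.53
ee_pos: [0.5545, -0.1997, 0.2333]
tool_rot: [0.006, 1.0, -0.0, -0.001]
ft_force: [-0.0, 2.4, -0.4]
grip_width: 0.0853
grip_force: 0.0
```

```bash
python3 - <<'E'
from h import *
o=[]
for n,b in(("scene",(150,110,280,300)),("top",(95,120,225,260))):
    I=eyes.camera(n)[b[1]:b[1]+150,b[0]:b[2],::-1]; o.append(cv2.resize(I,None,fx=3,fy=3))
cv2.imwrite("pics/g3.png",np.hstack(o))
E
```

```text
(no output)
```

View pics/g3.png

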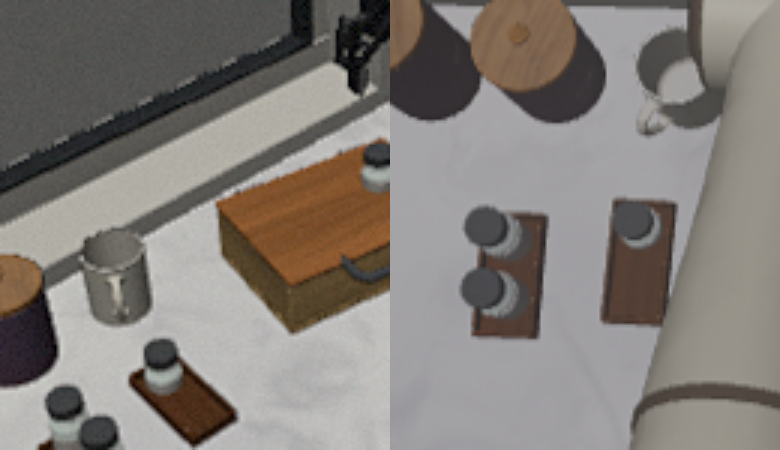

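The tall jar stands upright in its tray's near half, cap at (483,290) in the right crop, in line with the fixed one at (488,228). Next is the short jar.

{"api": "play_rows", "payload": {"rows": [1,0,3,-25,0,0,0,1,0,0,-25,0,0,0,1,0,0,-25,0,0,0,1,0,0,-20,0,0,0,1,0,0,-18,0,0,0,1,0,0,-12,0,0,0,1,0,0,0,0,0,0,0.3,0,0,0,0,0,0,0.3,0,0,0,0,0,0,0.3,0,0,0,0,0,0,0.3,0,0,0,0,0,0,0.3,0,0,0,0,0,0,0.3,0,0,0,0,0,0,0.3,0,0,0,0,0,0]}}

```text
clock: 9.8
ee_pos: [0.5559, -0.192, 0.1114]
tool_rot: [0.003, 1.0, -0.001, 0.002]
ft_force: [-0.3, -0.3, 5.6]
grip_width: 0.039
grip_force: 29.9
```

{"api": "play_rows", "payload": {"rows": [0.3,0,0,12,0,0,0,0.3,0,0,30,0,0,0,0.3,0,0,30,0,0,0,0.3,0,0,30,0,0,0,0.3,0,0,10,0,0,0,0.3,-6,30,0,0,0,0,0.3,-6,30,0,0,0,0,0.3,-6,30,0,0,0,0,0.3,-6,30,0,0,0,0,0.3,-6,30,0,0,0,0,0.3,-6,30,0,0,0,0,0.3,-6,30,0,0,0,0,0.3,-6,30,0,0,0,0,0.3,-6,30,0,0,0,0,0.3,-6,30,0,0,0,0,0.3,-6,30,0,0,0,0,0.3,-6,30,0,0,0,0,0.3,-6,1,0,0,0,0,0.3,0,0,0,0,0,0]}}

```text
clock: 11.38
ee_pos: [0.4752, 0.1705, 0.2204]
tool_rot: [0.002, 1.0, -0.0, -0.001]
ft_force: [-0.5, -1.1, -0.9]
grip_width: 0.0389
grip_force: 30.3
```

{"api": "play_rows", "payload": {"rows": [0.3,0,0,-35,0,0,0,0.3,0,0,-35,0,0,0,0.3,0,0,-35,0,0,0,0.3,0,0,-30,0,0,0,0.3,0,0,-25,0,0,0,0.3,0,0,-15,0,0,0,0.3,0,0,-6,0,0,0,0.3,0,0,0,0,0,0]}}

```text
clock: 12.05
ee_pos: [0.4761, 0.168, 0.0388]
tool_rot: [0.004, 1.0, -0.001, -0.002]
ft_force: [0.1, -0.1, -1.3]
grip_width: 0.0392
grip_force: 30.3
```

{"api": "play_rows", "payload": {"rows": [0.3,0,0,-4,0,0,0,0.3,0,0,-3,0,0,0,0.3,0,0,-2,0,0,0,0.3,0,0,-1,0,0,0,0.3,0,0,0,0,0,0]}}

```text
clock: 12.47
ee_pos: [0.477, 0.1696, 0.0307]
tool_rot: [0.003, 1.0, 0.0, 0.0]
ft_force: [0.4, 0.0, -0.7]
grip_width: 0.0388
grip_force: 30.3
```

{"api": "play_rows", "payload": {"rows": [0.3,0,0,-1,0,0,0,0.3,0,0,-1,0,0,0,0.3,0,0,0,0,0,0]}}

```text
clock: 12.72
ee_pos: [0.4768, 0.1695, 0.0283]
tool_rot: [0.003, 1.0, 0.0, 0.0]
ft_force: [0.1, 0.4, -1.1]
grip_width: 0.0387
grip_force: 30.3
```

{"api": "play_rows", "payload": {"rows": [0.3,0,0,-1,0,0,0,0.3,0,0,-1,0,0,0,0.3,0,0,0,0,0,0]}}

```text
clock: 12.97
ee_pos: [0.4769, 0.1696, 0.0265]
tool_rot: [0.003, 1.0, -0.0, 0.0]
ft_force: [-0.5, 0.3, 1.1]
grip_width: 0.0387
grip_force: 30.6
```

{"api": "play_rows", "payload": {"rows": [0.3,0,0,-1,0,0,0,0.3,0,0,0,0,0,0]}}

```text
clock: 13.13
ee_pos: [0.4769, 0.1696, 0.0264]
tool_rot: [0.003, 1.0, -0.0, 0.0]
ft_force: [-3.5, -0.4, 8.6]
grip_width: 0.0389
grip_force: 31.8
```

{"api": "play_rows", "payload": {"rows": [0.6,0,0,1,0,0,0,1,0,0,0,0,0,0,1,0,0,0,0,0,0,1,0,0,0,0,0,0,1,0,0,0,0,0,0,1,0,0,15,0,0,0,1,0,0,35,0,0,0,1,0,0,35,0,0,0,1,0,0,35,0,0,0,1,0,0,35,0,0,0,0.35,0,0,20,0,0,0,0.35,0,0,0,0,0,0]}}

```text
clock: 14.13
ee_pos: [0.4794, 0.1709, 0.2067]
tool_rot: [0.003, 1.0, 0.003, 0.005]
ft_force: [0.2, 0.4, 0.3]
grip_width: 0.0639
grip_force: 0.0
```

```bash
python3 - <<'E'
from h import *
o=sensors.observe();print(o["q"].round(3),R.from_quat(o["tool_rot"]).apply([0,1,0]).round(3))
E
```

```text
[ 6.630e-01  2.030e-01 -3.180e-01  2.000e-03 -1.039e+00 -2.240e+00] [0.006 1.    0.006]
```

{"api": "play_rows", "payload": {"rows": [0.35,-4,-23.5,0,0,0,6.65,0.35,-4,-23.5,0,0,0,6.65,0.35,-4,-23.5,0,0,0,6.65,0.35,-4,-23.5,0,0,0,6.65,0.35,-4,-23.5,0,0,0,6.65,0.35,-4,-23.5,0,0,0,6.65,0.35,-4,-23.5,0,0,0,6.65,0.35,-4,-23.5,0,0,0,6.65,0.35,-4,-23.5,0,0,0,6.65,0.35,-4,-23.5,0,0,0,6.65,0.35,-4,-23.5,0,0,0,6.65,0.35,-4,-23.5,0,0,0,6.65,0.35,0,0,0,0,0,0,0.35,0,0,-30,0,0,0,0.35,0,0,-30,0,0,0,0.35,0,0,0,0,0,0]}}

```text
clock: 15.47
ee_pos: [0.4243, -0.1125, 0.1362]
tool_rot: [-0.638, 0.77, 0.004, -0.004]
ft_force: [-1.4, -0.4, 0.1]
grip_width: 0.0302
grip_force: 0.0
```

```bash
python3 - <<'E'
from h import *
o=[]
for n,b in(("scene",(185,130,0,0)),("top",(100,130,0,0))):
    I=eyes.camera(n)[b[1]:b[1]+140,b[0]:b[0]+(130 if n=="scene" else 130)+0,::-1]; o.append(cv2.resize(I,None,fx=3,fy=3,interpolation=cv2.INTER_CUBIC))
cv2.imwrite("pics/g4.png",np.hstack(o))
P=eyes.camera_params("scene");T=eyes.camera_params("top")
print(proj(P,[.4315,-.111,.085]),proj(T,[.4315,-.111,.085]))
E
```

```text
[284.50772101 197.43501888] [271.91354277 231.62564406]
```

View pics/g4.png

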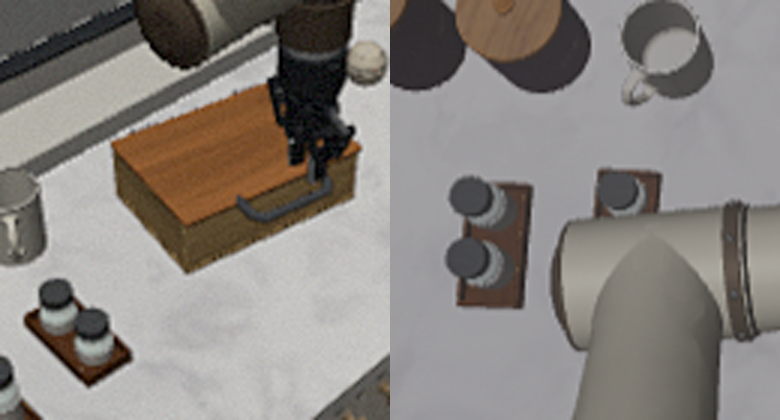

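Both jars stand upright in their own trays: the short one is at (92,335) beside its fixed mate in the left crop, and the tall one is at (468,258) in the right crop. The gripper is above the handle, whose bar middle is at about (293,207), against (298,202) predicted. I'll correct the x position and go down.

{"api": "play_rows", "payload": {"rows": [0.35,3,1,-10,0,0,0,0.35,0,0,0,0,0,0,0.35,0,0,0,0,0,0]}}

```text
clock: 15.82
ee_pos: [0.4327, -0.1113, 0.1325]
tool_rot: [-0.639, 0.769, -0.001, 0.001]
ft_force: [0.1, -0.0, 1.6]
grip_width: 0.0299
grip_force: 0.0
```

{"api": "play_rows", "payload": {"rows": [0.35,-2,0,-20,0,0,0,0.35,0,0,-15,0,0,0,0.35,0,0,-10,0,0,0,0.35,0,0,-5,0,0,0,0.35,0,0,0,0,0,0]}}

```text
clock: 16.23
ee_pos: [0.4299, -0.1115, 0.0814]
tool_rot: [-0.639, 0.769, 0.0, -0.0]
ft_force: [-0.8, -0.4, -0.5]
grip_width: 0.0298
grip_force: 0.0
```

{"api": "play_rows", "payload": {"rows": [0.35,0,0,-6,0,0,0,0.35,0,0,-6,0,0,0,0.35,0,0,-2,0,0,0,0.35,0,0,0,0,0,0]}}

```text
clock: 16.57
ee_pos: [0.4296, -0.1116, 0.067]
tool_rot: [-0.639, 0.769, 0.0, -0.0]
ft_force: [0.1, 0.1, 0.7]
grip_width: 0.0303
grip_force: 0.0
```

{"api": "play_rows", "payload": {"rows": [0.05,0,0,0,0,0,0,0.05,0,0,0,0,0,0,0.05,0,0,0,0,0,0,0.05,0,0,0,0,0,0,0.05,0,0,0,0,0,0]}}

```text
clock: 16.98
ee_pos: [0.4314, -0.1117, 0.0679]
tool_rot: [-0.639, 0.769, -0.001, 0.001]
ft_force: [4.5, -3.5, -1.8]
grip_width: 0.011
grip_force: 29.2
```

{"api": "play_rows", "payload": {"rows": [0.05,2,0,10,0,0,0,0.05,1,-0.2,9.5,0,0,0,0.05,1.5,-0.2,9.8,0,0,0,0.05,1.5,-0.3,9.5,0,0,0,0.05,2.2,-0.4,9.5,0,0,0,0.05,2.3,-0.4,9.5,0,0,0,0.05,3,-0.5,9.3,0,0,0,0.05,3.2,-0.6,9.2,0,0,0,0.05,0,0,0,0,0,0]}}

```text
clock: 17.73
ee_pos: [0.4457, -0.1144, 0.1443]
tool_rot: [-0.639, 0.769, 0.001, -0.001]
ft_force: [-0.1, -2.6, -2.5]
grip_width: 0.0105
grip_force: 29.3
```

{"api": "play_rows", "payload": {"rows": [0.05,3.9,-0.7,9,0,0,0,0.05,3.9,-0.7,8.9,0,0,0,0.05,4.6,-0.8,8.6,0,0,0,0.05,4.6,-0.8,8.5,0,0,0,0.05,5.3,-1,8.2,0,0,0,0.05,5.4,-1,8.1,0,0,0,0.05,6,-1.1,7.6,0,0,0,0.05,6,-1.1,7.6,0,0,0,0.05,0,0,0,0,0,0]}}

```text
clock: 18.48
ee_pos: [0.4838, -0.1217, 0.2115]
tool_rot: [-0.639, 0.769, 0.002, -0.003]
ft_force: [-9.1, -0.0, 6.2]
grip_width: 0.0106
grip_force: 29.5
```

{"api": "play_rows", "payload": {"rows": [0.05,6.6,-1.2,7.1,0,0,0,0.05,6.7,-1.2,7,0,0,0,0.05,7.2,-1.3,6.5,0,0,0,0.05,7.3,-1.3,6.4,0,0,0,0.05,7.7,-1.4,5.8,0,0,0,0.05,7.8,-1.4,5.8,0,0,0,0.05,8.2,-1.5,5.1,0,0,0,0.05,8.2,-1.5,5,0,0,0,0.05,0,0,0,0,0,0,0.05,0,0,0,0,0,0,0.05,0,0,0,0,0,0]}}

```text
clock: 19.4
ee_pos: [0.5449, -0.1334, 0.2624]
tool_rot: [-0.639, 0.769, -0.001, -0.001]
ft_force: [-8.9, -1.2, 11.9]
grip_width: 0.011
grip_force: 30.7
```

```bash
python3 - <<'E'
from h import *
o=[]
for n,b in(("scene",(185,90,0,0)),("top",(100,130,0,0))):
    I=eyes.camera(n)[b[1]:b[1]+180,b[0]:b[0]+130,::-1]; o.append(cv2.resize(I,None,fx=3,fy=3,interpolation=cv2.INTER_CUBIC))
cv2.imwrite("pics/g5.png",np.hstack(o))
e=sensors.observe();print(e["ee_pos"],e["ft_force"],e["grip_force"],e["grip_width"])
d=e["ee_pos"]+[0,0,.0174]; d=d-[.652,-.151,.08]  # bar rel. to hinge
f=-(d[0]*.984-d[1]*.177); print("r",np.hypot(f,d[2]),"theta",np.degrees(np.arctan2(d[2],f)-np.arctan2(5,224)))
E
```

```text
[ 0.5447663  -0.13333707  0.26229596] [-8.45707222 -2.02724048 10.67514911] 30.71933537721634 0.011131386445621614
r 0.22733688669593508 theta 60.17295178863844
```

View pics/g5.png

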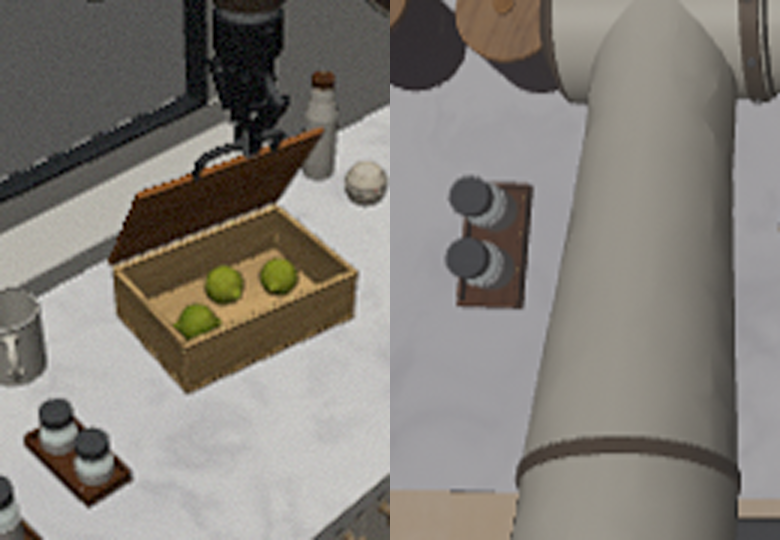

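The lid stands open with the limes visible and the fingers on the bar. Its free edge runs from (137,195) to (322,131) in the left crop, and the jars are still upright in their trays. I'll check the angle independently from the camera.

```bash
python3 - <<'E'
from h import *
P=eyes.camera_params("scene");u=np.array([.984,-.177,0]);v=np.array([.177,.984,0])
for th in(54,57,60,63,66):
    t=np.radians(th);r=[]
    for s in(1,-1):
        X=np.array([.652,-.151,.08])-u*(.186*np.cos(t))+np.array([0,0,.186*np.sin(t)])+v*.132*s
        p=proj(P,X);r+=[((p-[185,90])*3).round()]
    print(th,r)
E
```

```text
54 [array([148., 212.]), array([334., 142.])]
57 [array([145., 204.]), array([330., 135.])]
60 [array([141., 197.]), array([326., 129.])]
63 [array([137., 190.]), array([322., 122.])]
66 [array([132., 183.]), array([318., 116.])]
```

{"api": "play_rows", "payload": {"rows": [0.05,-1,0,2,0,0,0,0.05,0,0,0,0,0,0,0.05,0,0,0,0,0,0,0.05,0,0,0,0,0,0,0.05,0,0,0,0,0,0,0.05,0,0,0,0,0,0,0.05,0,0,0,0,0,0,0.05,0,0,0,0,0,0]}}

```text
clock: 20.17
ee_pos: [0.5443, -0.1332, 0.2622]
tool_rot: [-0.639, 0.769, -0.0, -0.001]
ft_force: [-5.1, -3.4, 2.4]
grip_width: 0.0111
grip_force: 30.0
```

The camera and the arm both put the lid at about 60 degrees, and it is steady with low forces. I'm handing the job in.

```bash
python3 -c "
from workcell import workorder
print(workorder.close_job())"
```

```text
the job is handed in; nothing more can be done
None
```

The short and tall jars stand upright and released in their own trays, the gripper is holding the lid open at about 60 degrees, and the job is handed in at about 20 s; no verdict came back.

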